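# Load the cutlery dryer and lower its hood

### The arm

A 6-joint arm with a two-finger parallel gripper is mounted at the origin on the work surface. World frame = base frame: x ahead of the robot, y to its left, z up, the work surface at z = 0. Lengths are in m, angles in rad, forces in N, time in s.
With the tool pointing down it reaches from about 0.25 to 0.725 m from the base axis. Payload 4 kg.
Tool frame: the origin (TCP) lies at the very end of the fingers, on their centre line; the grasp point (between the pads) lies 19 mm behind it; z points along the fingers, y is the direction in which the jaws open and shut (so a half turn about z gives the same grasp; the last joint's range is limited). The gripper opens to 85 mm and grips with 20 to 120 N. Pads are 22 mm wide; open, the fingers measure 114 mm over their backs; the gripper's body (76 mm by 85 mm) begins 54 mm behind the grasp point. The pads swing forward as they close: fully open they stand 13 mm farther back than shut.
Start: joints at [1.3, 0.241, 0.005, 1.335, 0, 1.571], TCP at [0.134, 0.482, 0.231] pointing down, gripper open.
Joint ranges: [-2.72, 2.72], [-1.05, 1.87], [-1.09, 1.28], [-1.99, 2.15], [-1.42, 1.44], [-3.14, 3.14]. Speed limits (rad/s): [2.79, 2.79, 3.14, 3.14, 3.14, 3.14].

### API

Orientations are given as a unit quaternion [x, y, z, w].
In Python, from workcell import bot gives the robot as it stands.
- The arm moves only by the shell command python3 -m crank 'ROWS'. ROWS is JSON, a list that holds one entry, the list of rows, each a list of 5 numbers: the shift along the tool's x, y, z in mm, then the turn about the tool's z in degrees, then the closure in counts, from 0 (fully open) to 255 (shut). In form: [[[tx, ty, tz, turn, grip], ...]]. A call has 1 to 12 rows; each row shifts and turns the pose as measured when the row begins, along the tool's axes as they then stand; what a row does not reach is not made up. A row lasts 1/8 s, in which the tool goes at most 62.5 mm and 10.7 degrees, less where a joint would pass 70% of its speed; a pose out of reach is approached as far as the arm can. A call is refused whole if a number of a shift passes 62.5 or a number of a turn 10.7, either way. A call with a gripper value outside its range is refused whole. The fingers move at their own pace and stop on an object; the grip force is fixed at half the most. Time passes only in rows, so rows that do not move let the fingers close. It gives the time, the measured TCP pose, the force and the opening at its end, in the units of the state.
- bot.get_obs(): the state, without advancing time (a new reading comes with each control period).
- bot.camera(name): name is "side" or "top" or "wrist"; returns a dict with "img" (420x560x3 uint8, blue, green, red), "depth" (420x560 float32, m along the optical axis (not along the pixel's ray), 0 where there is no reading), "fx", "fy", "cx", "cy" (pixels), "R" (3x3) and "t" (3): a world point X has camera coordinates R X + t; the wrist camera has in their place "T_tool_cam" (4x4, takes a point from camera to tool coordinates, whose origin is the TCP and whose axes are the flange's). Camera axes: x right, y down, z forward; pixel columns grow to the right and rows downward; lengths in m; the calibration is good to about 2 mm. A picture is of the moment at which its call begins: read the wrist's pose just before it.
- bot.job_done(): hands the job in, once; it reports no verdict.
The state is a dict: "clock": time; "joint_pos": joint angles; "joint_vel": joint speeds; "tau": joint torques, N m; "eef_pos": TCP position; "tool_rot": TCP orientation; "ft_force": force on the tool from outside, world axes, zero at the start; "ft_torque": the same for the moment, N m; "grip_width": finger opening in m.
Only numpy, scipy, OpenCV 4.12 (cv2) and the standard library are available. Lean on these libraries where they do the work, as an engineer would, in place of code of your own. Each camera call takes 0.05 s, during which the arm holds its last target.

### The job

Pick up the cutlery basket that holds the spoons and set it down, without dropping it, in the open cutlery dryer, fully home on the dryer's two pegs. Then push the dryer's hood down and let it land gently and slowly, fully closed on its stop. Leave the empty basket and everything else on the counter where it is.

Things in the scene. Friction and masses are not known exactly. Their poses are not given: they have to be found in the camera images.
- dryer: Bench-top cutlery dryer, fixed: dark steel tray base 300 (x) x 280 (y) mm, origin at the centre of its underside, z up; a blue strip with white knobs on its -x side, towards the robot. Its floor is 30 mm up, inside a 10 mm thick rim that reaches 58 mm up. The hood is hinged along the -y side and swings up and over towards -y to open.
- dryer_seat (a point): Point on the dryer's floor midway between its two pegs (dryer frame 0, 10, 30 mm), where the seated basket's origin comes to lie. Axes as the dryer's. The pegs, upright steel, 10 mm diameter, 20 mm tall with tapered tips, stand 40 mm to each side of it along y.
- hood (a joint): Angle of the dryer's hood in rad: 0 closed on its stop, 1.6 fully open; starts at 1.4 to 1.58. Its stiff hinge keeps it wherever it is left; some 2 to 6 N at the free edge moves it. The hood is an aluminium box, open below, 6 mm walls: 290 mm along the hinge, 260 mm from hinge to free edge, outer top face 115 mm above the hinge line when closed.
- hood_hinge (a point): Middle of the hood's hinge line (dryer frame 0, -130, 60 mm), turning with the hood: x along the hinge line, y from the hinge to the free edge, z out of the hood's outer top face.
- hood_edge (a point): Middle of the hood's free top edge, on the outer top face, 260 mm along y and 115 mm along z from the hinge (hood axes). A black grip strip, 140 mm long, stands out 16 mm from the free side wall 95 mm below this edge.
- basket: The loaded cutlery basket: grey slotted plastic, 100 (x) x 130 (y) mm, rim 84 mm up; eight steel coffee spoons stand near its y ends (tops 116 mm up). Origin: centre of the underside. Over its middle a grip, 14 mm thick in x, 70 mm long in y, 98 to 126 mm up. The 12 mm bottom has two through-holes, 14 mm diameter, at x = 0, y = -40 and +40 mm, for the pegs; either way round fits. 0.3 to 0.65 kg.
- empty_basket: A second basket of the same kind and size, but empty (no spoons); stays where it is. Origin at the centre of its underside.
- glass_a: Drinking glass, 68 mm diameter, 100 mm tall, origin at the centre of its underside; bystander.
- glass_b: Another such drinking glass; bystander.
- mug: White mug, 80 mm diameter, 90 mm tall, origin at the centre of its underside; bystander.
- bowl: White bowl, 120 mm diameter, 55 mm tall, origin at the centre of its underside; bystander.
- detergent: White plastic bottle, 66 mm diameter, 190 mm tall, origin at the centre of its underside; bystander.
- spatula: Spatula lying on the counter, 260 mm long along its x; bystander.

How it is judged:
On the way, in this order (a step that is already met when the one before it is completed fails the run):
1. the loaded basket is seated on both pegs, flat on the dryer's floor (horizontal distance between basket and dryer_seat below 0.005 m and z of basket in the frame of dryer between 0.024 and 0.035 m and angle between basket's own z axis and vertical below 0.06 rad), for 0.2 s.
2. the hood is closed on its stop (value of joint hood below 0.03 rad), for 0.2 s.
At the end, for the whole second after the job is handed in: The loaded basket is at rest on both pegs in the dryer (within 5 mm of the seat, its underside within 5 mm of the floor, upright within 0.06 rad) and the hood is closed (joint below 0.03 rad) (all of step 1 and value of joint hood below 0.03 rad and linear speed of basket below 0.02 m/s); the robot touches nothing.
It fails at once if the hood comes down fast: over 0.8 rad/s (0.2 m/s at its edge) in the last 0.3 rad before its stop (value of joint hood below 0.3 rad and velocity of joint hood below -0.8 rad/s).
It fails at once if the loaded basket is dropped or thrown: over 0.45 m/s while the fingers do not touch it (linear speed of basket above 0.45 m/s and contact force between the fingers and basket below 0.05 N).
It fails at once if the loaded basket is tipped more than 0.6 rad (angle between basket's own z axis and vertical above 0.6 rad).
It fails at once if the empty basket or another thing on the counter is moved more than 40 mm (distance of any of empty_basket, glass_a, glass_b, mug, bowl, detergent, spatula from where it was at the start of the episode above 0.04 m).
It also fails if it takes over 64 s, if anything falls off the work surface, if the arm or the gripper's body presses on something with over 40 N, if the wrist force passes 120 N, or if a joint passes its speed limit or range.

## Working session

There is one attempt and no reset: what is moved stays moved. The work goes in short steps, Python scripts to look and compute and a shell command to move; the robot and the scene stay as the last step left them, time stands still between calls to the robot, and variables do not carry over. Pictures are saved under pics/ and viewed, and the job is handed in when it is done.

```bash
mkdir -p pics; ls; python3 - <<'E'
from workcell import bot
import cv2,numpy as np
o=bot.get_obs()
for k in o: print(k,np.round(o[k],4))
for n in ("side","top","wrist"):
    c=bot.camera(n); cv2.imwrite(f"pics/{n}0.png",c["img"]); np.savez(f"pics/{n}0.npz",**c)
    print(n,c["fx"],c["cx"],c["cy"], c.get("t"), c.get("T_tool_cam"))
E
```

```text
pics
clock 0.0
joint_pos [ 1.3     0.2414  0.0037  1.3352 -0.      1.5708]
joint_vel [-0.0003 -0.0001  0.0005  0.0003 -0.0005  0.0019]
tau [-9.00000e-04 -3.72319e+01  2.52407e+01  1.70000e-02 -3.00000e-04
 -0.00000e+00]
eef_pos [0.1336 0.4812 0.2304]
tool_rot [ 1.350e-01  9.908e-01 -1.000e-03 -1.000e-04]
ft_force [-0.277   0.655   0.3128]
ft_torque [ 0.0164  0.0172 -0.0183]
grip_width 0.0853
side 395.5585169350674 282.7558338207197 211.2289787228404 [ 0.33126189 -0.34692358  1.39700174] None
top 426.58072312921564 277.09727826000983 201.70173543488193 [-0.01607793  0.54930631  1.40889274] None
wrist 341.9690281216102 277.8513508879796 207.04366032902934 None [[ 7.07675943e-04 -9.46139733e-01 -3.23757786e-01  8.36012141e-02]
 [ 9.99999743e-01  7.07271879e-04  1.18909058e-04 -1.06957499e-04]
 [ 1.16480194e-04 -3.23757787e-01  9.46139990e-01 -1.42219727e-01]
 [ 0.00000000e+00  0.00000000e+00  0.00000000e+00  1.00000000e+00]]
```

View pics/side0.png

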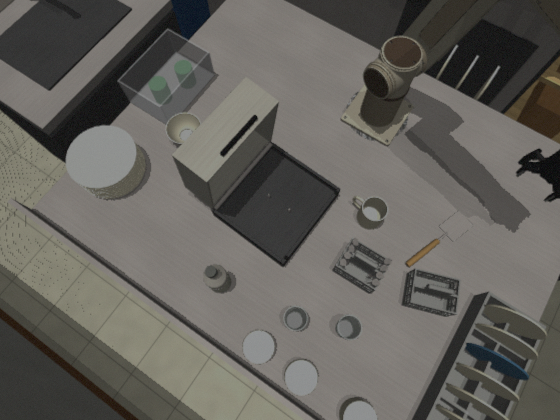

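View pics/top0.png

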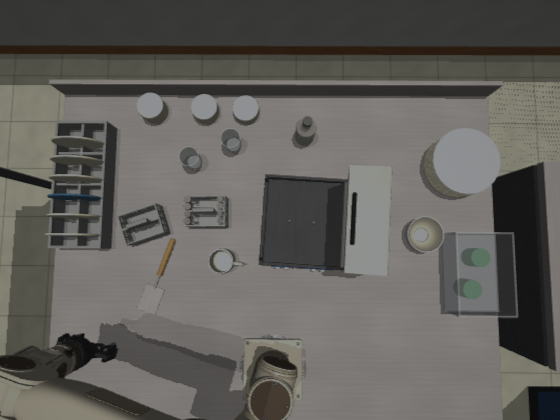

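View pics/wrist0.png

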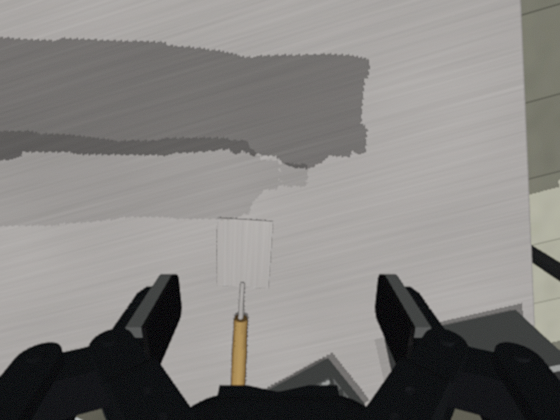

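The side and top views show the loaded basket (spoons at its ends) at top pixel (206,212), the empty one at (145,225) and the dryer pegs near (290,222) and (314,222). The hood is open to the right of the dryer. I'll zoom in and measure.

```bash
cat > h.py <<'E'
import numpy as np,cv2
def load(n): return dict(np.load(f"pics/{n}.npz"))
def ray(c,u,v):
    d=np.array([(u-c["cx"])/c["fx"],(v-c["cy"])/c["fy"],1.]); R=c["R"]
    return -R.T@c["t"], R.T@d
def onz(c,u,v,z):
    o,d=ray(c,u,v); return o+d*(z-o[2])/d[2]
def cloud(c):
    v,u=np.mgrid[0:420,0:560]; Z=c["depth"]
    P=np.stack([(u-c["cx"])/c["fx"]*Z,(v-c["cy"])/c["fy"]*Z,Z],-1)
    return (P-c["t"])@c["R"]
def proj(c,X):
    p=c["R"]@np.array(X)+c["t"]; return c["fx"]*p[0]/p[2]+c["cx"],c["fy"]*p[1]/p[2]+c["cy"]
E
python3 - <<'E'
from h import *
t=load("top0");s=load("side0")
for n,c in(("top",t),("side",s)): print(n,"cam at",-c["R"].T@c["t"],c["R"].round(3).tolist())
a=cv2.resize(t["img"][170:290,110:400],None,fx=2.7,fy=2.7,interpolation=cv2.INTER_CUBIC)
b=cv2.resize(s["img"][130:330,170:470],None,fx=2.6,fy=2.6,interpolation=cv2.INTER_CUBIC)
f=lambda i:np.clip(i*1.8,0,255).astype(np.uint8)
cv2.imwrite("pics/topz.png",f(a));cv2.imwrite("pics/sidez.png",f(b))
P=cloud(t)
for u,v in((290,222),(314,222),(290,215),(206,212),(145,225),(370,200),(370,260),(353,215),(250,150)): print(u,v,P[v,u].round(4),t["depth"][v,u])
E
```

```text
top cam at [ 0.39566658 -0.02700368  1.45934692] [[0.007, -1.0, -0.009], [-0.994, -0.006, -0.107], [0.107, 0.01, -0.994]]
side cam at [0.83819155 0.14749182 1.20722217] [[-0.554, 0.833, 0.008], [0.787, 0.526, -0.323], [-0.273, -0.172, -0.946]]
290 222 [ 0.4811 -0.0561  0.0316] 1.428376
314 222 [ 0.4807 -0.1352  0.0474] 1.411809
290 215 [ 0.5049 -0.0561  0.0273] 1.4351976
206 212 [0.5112 0.2231 0.0508] 1.415274
145 225 [0.4674 0.4287 0.037 ] 1.4264429
370 200 [ 0.5241 -0.2641  0.3217] 1.1423569
370 260 [ 0.3649 -0.2608  0.3253] 1.1218042
353 215 [ 0.4825 -0.2159  0.335 ] 1.1251825
250 150 [ 7.335e-01  8.390e-02 -6.000e-04] 1.4887966
```

View pics/topz.png

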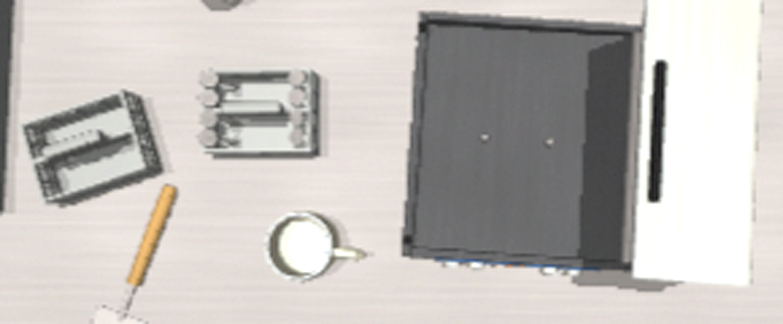

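View pics/sidez.png

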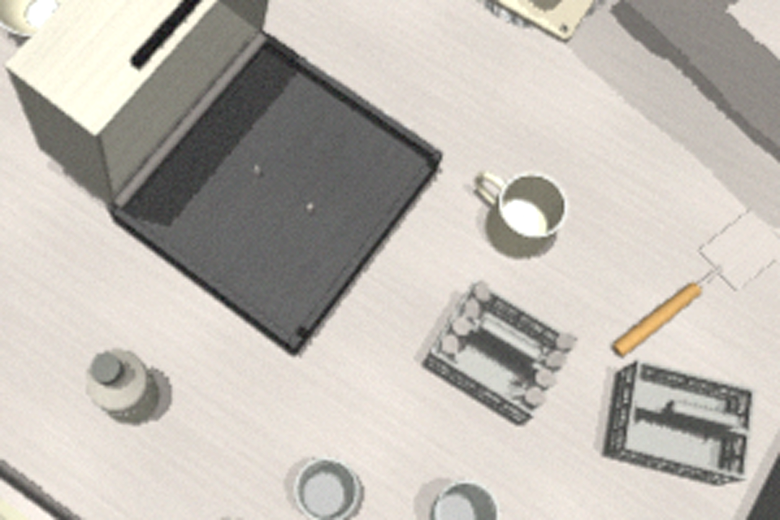

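```bash
cat > meas.py <<'E'
from h import *
t=load("top0");s=load("side0")
def blob(c,u,v,r=4):
    u0,v0=int(round(u)),int(round(v)); g=c["img"][v0-r:v0+r+1,u0-r:u0+r+1].astype(float).mean(2)
    w=np.clip(g-np.median(g)-12,0,None); y,x=np.mgrid[-r:r+1,-r:r+1]
    return u0+(w*x).sum()/w.sum(), v0+(w*y).sum()/w.sum(), (w>0).sum()
def tri(p,q):
    A=[];b=[]
    M=np.zeros((3,3));B=np.zeros(3);L=[]
    for c,(u,v) in((t,p),(s,q)):
        o,d=ray(c,u,v);d=d/np.linalg.norm(d);K=np.eye(3)-np.outer(d,d);M+=K;B+=K@o;L.append((o,K))
    X=np.linalg.solve(M,B);return X,[np.linalg.norm(K@(X-o)) for o,K in L]
tp=[blob(t,289.3,220.4),blob(t,313.2,222.1)]
sp=[blob(s,311/2.6+170,208/2.6+130),blob(s,257/2.6+170,170/2.6+130)]
print(tp,sp)
for a,b in zip(tp,sp):
    print("tri",tri(a[:2],b[:2]), onz(t,*a[:2],.048).round(4),onz(s,*b[:2],.048).round(4))
for n,c in(("top",t),("side",s)):
    P=cloud(c); x,y,z=P[...,0],P[...,1],P[...,2]
    for nm,(cx,cy) in {"loaded":(.51,.22),"empty":(.465,.43)}.items():
        reg=(abs(x-cx)<.1)&(abs(y-cy)<.1)
        for lo,hi in((.065,.095),(.1,.125),(.120,.135)):
            m=reg&(z>lo)&(z<hi)
            q=P[m]
            if len(q)>4:
                r=cv2.minAreaRect(q[:,:2].astype(np.float32)); print(n,nm,lo,hi,len(q),np.round(r[0],4),np.round(r[1],4),round(r[2],2))
E
python3 meas.py
python3 - <<'E'
from h import *
t=load("top0");s=load("side0")
f=lambda i:np.clip(i*1.5,0,255).astype(np.uint8)
a=cv2.resize(t["img"][185:240,180:235],None,fx=10,fy=10,interpolation=cv2.INTER_NEAREST)
b=cv2.resize(s["img"][230:300,325:400],(590,550),interpolation=cv2.INTER_NEAREST)
cv2.imwrite("pics/bt.png",f(a));cv2.imwrite("pics/bs.png",f(b))
E
```

```text
[(np.float64(289.14792899408286), np.float64(220.15384615384616), np.int64(4)), (np.float64(313.3290322580645), np.float64(221.96774193548387), np.int64(4))] [(np.float64(288.71945701357464), np.float64(208.85972850678732), np.int64(6)), (np.float64(268.21774193548384), np.float64(194.30645161290323), np.int64(5))]
tri (array([ 0.48623742, -0.05280459,  0.04674156]), [np.float64(0.00010900699780263891), np.float64(0.00010900699780258657)]) [ 0.4862 -0.0529  0.048 ] [ 0.4866 -0.0525  0.048 ]
tri (array([ 0.48097284, -0.13324306,  0.04493242]), [np.float64(0.00014181154531180167), np.float64(0.00014181154531183954)]) [ 0.4807 -0.1329  0.048 ] [ 0.482  -0.1326  0.048 ]
top loaded 0.065 0.095 213 [0.5145 0.2204] [0.1005 0.1314] 1.18
top loaded 0.1 0.125 311 [0.5146 0.2213] [0.0904 0.1217] 2.39
top loaded 0.12 0.135 90 [0.5145 0.2202] [0.0133 0.0695] 0.68
top empty 0.065 0.095 354 [0.47   0.4289] [0.1006 0.1327] 19.23
top empty 0.1 0.125 87 [0.4699 0.4284] [0.0146 0.0704] 19.13
top empty 0.12 0.135 96 [0.4703 0.4285] [0.0138 0.0704] 19.0
side loaded 0.065 0.095 412 [0.5163 0.2219] [0.1012 0.1301] 1.29
side loaded 0.1 0.125 417 [0.5173 0.2233] [0.0903 0.1249] 1.29
side loaded 0.12 0.135 126 [0.5312 0.2357] [0.0469 0.0927] 4.95
side empty 0.065 0.095 571 [0.4718 0.43  ] [0.102  0.1318] 19.48
side empty 0.1 0.125 100 [0.4725 0.4301] [0.0147 0.0688] 19.5
side empty 0.12 0.135 133 [0.4724 0.4303] [0.014  0.0684] 21.03
```

View pics/bt.png

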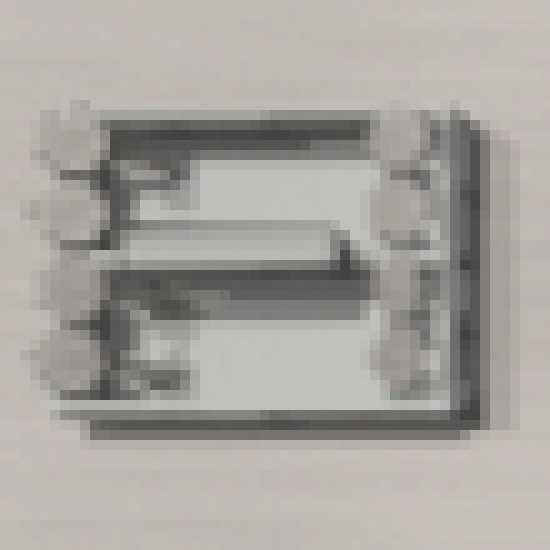

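The peg spacing comes out at 80.2 mm (80 expected), and the basket and grip sizes match the spec. The loaded basket is at about (0.515, 0.221) with yaw +1.2°. The seat is at about (0.4835, -0.093) with yaw -3.9°. I'll turn the tool first.

```bash
python3 -m crank '[[[0,0,0,10.5,0],[0,0,0,10.5,0],[0,0,0,10.5,0],[0,0,0,10.5,0],[0,0,0,10.5,0],[0,0,0,10.5,0],[0,0,0,10.3,0],[0,0,0,0,0]]]'
cat > go.py <<'E'
import sys
from h import *
from workcell import bot
from scipy.spatial.transform import Rotation as Ro
def rel(tgt,yaw):
    o=bot.get_obs(); R=Ro.from_quat(o["tool_rot"]).as_matrix()
    d=R.T@(np.array(tgt)-o["eef_pos"])*1000
    y=np.degrees(np.arctan2(R[1,1],R[0,1]))
    print("t",o["clock"],"pos",np.round(o["eef_pos"],4),"toolY deg",round(y,2),"tilt",np.round(R[:,2],4),"shift mm",d.round(1),"turn",round(y-yaw,2),"w",o["grip_width"],"F",np.round(o["ft_force"],1),"q",np.round(o["joint_pos"],2))
if __name__=="__main__":
    a=list(map(float,sys.argv[1:])); rel(a[:3],a[3])
E
python3 go.py .515 .221 .231 1.2
```

```text
clock: 1.15
eef_pos: [0.133, 0.4791, 0.2274]
tool_rot: [0.711, 0.703, -0.004, 0.002]
ft_force: [0.3, -1.1, 0.2]
grip_width: 0.0851
t 1.15 pos [0.133  0.4791 0.2274] toolY deg -0.63 tilt [-0.0024 -0.0088 -1.    ] shift mm [-253.9  384.8   -2.3] turn -1.83 w 0.08510552509419216 F [ 0.3 -1.1  0.2] q [ 1.3   0.24 -0.    1.34 -0.    2.88]
```

```bash
python3 -m crank '[[[-36,55,0,0,0],[-36,55,0,0,0],[-36,55,0,0,0],[-36,55,0,0,0],[-36,55,0,-0.6,0],[-36,55,0,-0.6,0],[-36,55,0,-0.6,0],[0,0,0,0,0]]]'
python3 go.py .515 .221 .231 1.2
```

```text
clock: 2.15
eef_pos: [0.5064, 0.2398, 0.2267]
tool_rot: [0.687, 0.726, -0.003, 0.002]
ft_force: [-0.2, -0.1, -0.1]
grip_width: 0.0851
t 2.15 pos [0.5064 0.2398 0.2267] toolY deg 3.14 tilt [-0.0019 -0.0073 -1.    ] shift mm [-19.3   7.6  -4.2] turn 1.94 w 0.0851071598095701 F [-0.2 -0.1 -0.1] q [ 0.45  0.37  0.17  1.38 -0.01  1.96]
```

```bash
python3 -m crank '[[[-19,7.5,0,1.9,0],[0,0,0,0,0]]]'
cat > wr.py <<'E'
import sys
from h import *
from workcell import bot
from scipy.spatial.transform import Rotation as Ro
def wrist(n):
    o=bot.get_obs(); c=bot.camera("wrist")
    T=np.eye(4);T[:3,:3]=Ro.from_quat(o["tool_rot"]).as_matrix();T[:3,3]=o["eef_pos"]
    W=T@c["T_tool_cam"]; c["R"]=W[:3,:3].T; c["t"]=-W[:3,:3].T@W[:3,3]
    np.savez(f"pics/{n}.npz",**c); cv2.imwrite(f"pics/{n}.png",np.clip(c["img"]*1.4,0,255).astype(np.uint8)); return c
if __name__=="__main__": wrist(sys.argv[1])
E
python3 wr.py w1; python3 go.py .515 .221 .231 1.2
python3 - <<'E'
from h import *
c=load("w1");P=cloud(c);x,y,z=P[...,0],P[...,1],P[...,2]
reg=(abs(x-.515)<.09)&(abs(y-.221)<.09)&(c["depth"]>0)
for lo,hi in((.07,.095),(.1,.12),(.118,.135)):
    q=P[reg&(z>lo)&(z<hi)]
    if len(q)>4:
        r=cv2.minAreaRect(q[:,:2].astype(np.float32));print(lo,len(q),np.round(r[0],4),np.round(r[1],4),r[2],np.median(q[:,2]))
E
```

```text
clock: 2.4
eef_pos: [0.5144, 0.2208, 0.2259]
tool_rot: [0.698, 0.716, -0.004, 0.001]
ft_force: [-0.3, -0.2, 0.2]
grip_width: 0.0853
t 2.45 pos [0.514  0.2216 0.2259] toolY deg 1.48 tilt [-0.0047 -0.007  -1.    ] shift mm [-0.7  1.  -5.1] turn 0.28 w 0.08520055833228812 F [-0.2  1.  -0.5] q [ 0.41  0.37  0.17  1.38 -0.    1.95]
0.07 3086 [0.5135 0.222 ] [0.1002 0.1306] 1.0789191722869873 0.08357345494342519
0.1 4248 [0.5144 0.2237] [0.0904 0.1244] 1.2196087837219238 0.10987605619608921
0.118 1616 [0.5075 0.2394] [0.0329 0.1025] 19.9408016204834 0.12527492490120098
```

View pics/w1.png

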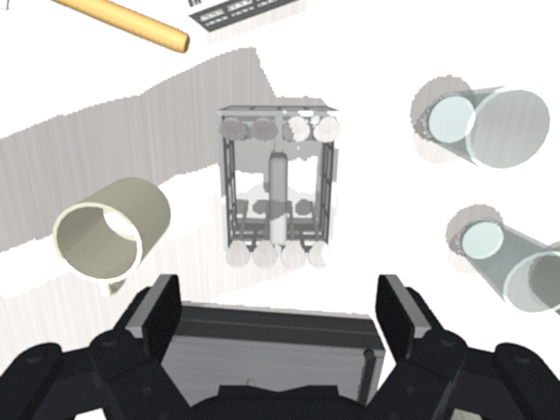

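The wrist view agrees: the basket is centred at (0.514, 0.222) with the grip at pixel (278,200), centred between the fingers. I'll descend and grip.

```bash
python3 -m crank '[[[0,0,45,0,0],[0,0,45,0,0],[0,0,25,0,0],[0,0,10,0,0],[0,0,4,0,0],[0,0,0,0,0]]]'
python3 go.py .514 .2217 .095 1.2
```

```text
clock: 3.2
eef_pos: [0.511, 0.2278, 0.0967]
tool_rot: [0.692, 0.722, -0.001, 0.001]
ft_force: [0.9, 0.6, -0.2]
grip_width: 0.0851
t 3.2 pos [0.511  0.2278 0.0967] toolY deg 2.41 tilt [-4.0e-04 -2.3e-03 -1.0e+00] shift mm [-6.2  2.7  1.8] turn 1.21 w 0.08508934997338465 F [ 0.9  0.6 -0.2] q [ 0.42  0.45 -0.06  1.06 -0.    1.95]
```

```bash
python3 -m crank '[[[-6,2.5,1.5,1.2,0],[0,0,0,0,0]]]'
python3 go.py .514 .2217 .095 1.2
python3 -m crank '[[[0,0,0,0,255],[0,0,0,0,255],[0,0,0,0,255],[0,0,0,0,255],[0,0,0,0,255],[0,0,0,0,255],[0,0,0,0,255],[0,0,0,0,255]]]'
python3 go.py .514 .2217 .095 1.2
```

```text
clock: 3.45
eef_pos: [0.5153, 0.2222, 0.0973]
tool_rot: [0.7, 0.714, 0.001, 0.001]
ft_force: [0.9, -0.6, 0.2]
grip_width: 0.0853
t 3.45 pos [0.5153 0.2222 0.0973] toolY deg 1.15 tilt [ 3.3e-03 -9.0e-04 -1.0e+00] shift mm [-0.5 -1.4  2.3] turn -0.05 w 0.08529446758082511 F [ 0.9 -0.6  0.2] q [ 0.41  0.45 -0.06  1.06 -0.    1.96]
clock: 4.45
eef_pos: [0.5152, 0.222, 0.0979]
tool_rot: [0.7, 0.714, 0.001, 0.001]
ft_force: [0.1, 0.1, 0.1]
grip_width: 0.0132
t 4.45 pos [0.5152 0.222  0.0979] toolY deg 1.11 tilt [ 3.1e-03 -4.0e-04 -1.0e+00] shift mm [-0.2 -1.2  2.8] turn -0.09 w 0.013167980407546236 F [0.1 0.1 0.1] q [ 0.41  0.45 -0.06  1.06 -0.    1.96]
```

```bash
python3 -m crank '[[[0,0,-10,0,255],[0,0,-20,0,255],[0,0,-30,0,255],[0,0,-30,0,255],[0,0,-10,0,255],[0,0,0,0,255]]]'
python3 go.py .4835 -.0925 .2 -3.9
```

```text
clock: 5.2
eef_pos: [0.5122, 0.2208, 0.1975]
tool_rot: [0.7, 0.714, -0.004, -0.001]
ft_force: [-0.7, -0.7, -4.5]
grip_width: 0.013
t 5.2 pos [0.5122 0.2208 0.1975] toolY deg 1.11 tilt [-0.006  -0.0043 -1.    ] shift mm [-312.7  -34.8   -0.9] turn 5.01 w 0.012999928717488693 F [-0.7 -0.7 -4.5] q [ 0.41  0.38  0.11  1.31 -0.    1.96]
```

```bash
python3 -m crank '[[[-15,-1,0,0.5,255],[-28,-3,0,0.5,255],[-35,-3.5,0,0.5,255],[-38,-3.5,0,0.5,255],[-38,-3.5,0,0.5,255],[-38,-3.5,0,0.5,255],[-38,-3.5,0,0.5,255],[-35,-3.5,0,0.5,255],[-28,-3,0,0.5,255],[-15,-2,0,0.5,255],[0,0,0,0,255]]]'
python3 go.py .4835 -.0925 .2 -3.9
```

```text
clock: 6.58
eef_pos: [0.4615, -0.1042, 0.1861]
tool_rot: [0.734, 0.679, -0.016, -0.008]
ft_force: [-0.6, 0.2, -5.0]
grip_width: 0.0129
t 6.575 pos [ 0.4615 -0.1042  0.1861] toolY deg -4.49 tilt [-0.0337 -0.0106 -0.9994] shift mm [ 13.2  20.6 -14.7] turn -0.59 w 0.012882118644867468 F [-0.6  0.2 -5. ] q [-0.21  0.24 -0.12  1.24 -0.02  1.44]
```

```bash
python3 -m crank '[[[7,11,-8,-0.3,255],[6,9,-6,-0.3,255],[0,0,0,0,255]]]'
python3 go.py .4835 -.0925 .2 -3.9; python3 -m crank '[[[0,0,0,0,255],[0,0,0,0,255],[0,0,0,0,255]]]'
python3 go.py .4835 -.0925 .2 -3.9;
```

```text
clock: 6.95
eef_pos: [0.4829, -0.09, 0.1986]
tool_rot: [0.73, 0.684, -0.016, -0.009]
ft_force: [-0.3, -1.1, -5.2]
grip_width: 0.0133
t 6.95 pos [ 0.4829 -0.09    0.1986] toolY deg -3.74 tilt [-0.0358 -0.0086 -0.9993] shift mm [-2.4  0.7 -1.4] turn 0.16 w 0.013254311161667741 F [-0.3 -1.1 -5.2] q [-0.18  0.27 -0.05  1.29 -0.01  1.46]
clock: 7.32
eef_pos: [0.4819, -0.0891, 0.1978]
tool_rot: [0.729, 0.684, -0.017, -0.01]
ft_force: [-0.1, -0.1, -5.1]
grip_width: 0.013
t 7.325 pos [ 0.4819 -0.0891  0.1978] toolY deg -3.65 tilt [-0.0381 -0.0084 -0.9992] shift mm [-3.3  1.7 -2.2] turn 0.25 w 0.013021325696915892 F [-0.1 -0.1 -5.1] q [-0.17  0.27 -0.05  1.29 -0.01  1.46]
```

```bash
python3 -m crank '[[[-2,1,-12,0,255],[-1,1,-12,0.2,255],[0,0,-12,0,255],[0,0,-12,0,255]]]'
python3 go.py .4835 -.0925 .2 -3.9; python3 -m crank '[[[0,0,40,0,255],[0,0,0,0,255]]]'
python3 go.py .4835 -.0925 .2 -3.9;
```

```text
clock: 7.82
eef_pos: [0.4854, -0.0925, 0.2489]
tool_rot: [0.731, 0.683, -0.017, -0.01]
ft_force: [0.1, 0.9, -4.7]
grip_width: 0.0128
t 7.825 pos [ 0.4854 -0.0925  0.2489] toolY deg -3.91 tilt [-0.0384 -0.0085 -0.9992] shift mm [ 0.4 -0.  49. ] turn -0.01 w 0.012842238368374078 F [ 0.1  0.9 -4.7] q [-0.18  0.25  0.06  1.42 -0.02  1.46]
clock: 8.07
eef_pos: [0.4854, -0.0931, 0.2115]
tool_rot: [0.731, 0.683, -0.015, -0.008]
ft_force: [-0.6, -0.1, -4.2]
grip_width: 0.0131
t 8.075 pos [ 0.4854 -0.0931  0.2115] toolY deg -3.91 tilt [-0.0335 -0.0093 -0.9994] shift mm [ 0.6 -1.5 11.5] turn -0.01 w 0.013082705967302922 F [-0.6 -0.1 -4.2] q [-0.18  0.26 -0.02  1.32 -0.02  1.46]
```

```bash
python3 -m crank '[[[0,0,-12,0,255],[0,0,-12,0,255],[0,0,-12,0,255],[0,0,-12,0,255],[0,0,-12,0,255],[0,0,60,0,255],[0,0,0,0,255]]]'
python3 go.py .4835 -.0925 .2 -3.9; python3 -m crank '[[[0,0,-12,0,255],[0,0,-12,0,255],[0,0,-12,0,255],[0,0,-12,0,255],[0,0,30,0,255],[0,0,30,0,255],[0,0,0,0,255]]]'
python3 go.py .4835 -.0925 .2 -3.9;
```

```text
clock: 8.95
eef_pos: [0.4866, -0.0931, 0.2206]
tool_rot: [0.731, 0.683, -0.014, -0.006]
ft_force: [-0.8, 0.3, -4.4]
grip_width: 0.0128
t 8.95 pos [ 0.4866 -0.0931  0.2206] toolY deg -3.91 tilt [-0.0274 -0.0104 -0.9996] shift mm [ 0.6 -2.6 20.6] turn -0.01 w 0.012766934149702062 F [-0.8  0.3 -4.4] q [-0.18  0.26 -0.    1.34 -0.02  1.46]
clock: 9.82
eef_pos: [0.4953, -0.0947, 0.2235]
tool_rot: [0.731, 0.683, -0.007, 0.004]
ft_force: [-0.7, 1.0, -4.7]
grip_width: 0.0128
t 9.825 pos [ 0.4953 -0.0947  0.2235] toolY deg -3.9 tilt [-0.0043 -0.0146 -0.9999] shift mm [  1.8 -11.9  23.5] turn -0.0 w 0.012827186791209097 F [-0.7  1.  -4.7] q [-0.18  0.25  0.    1.32 -0.02  1.46]
```

```bash
cat > held.py <<'E'
import sys
from h import *
from workcell import bot
from scipy.spatial.transform import Rotation as Ro
o=bot.get_obs();R=Ro.from_quat(o["tool_rot"]).as_matrix()
Rg=Ro.from_quat([.700,.714,.001,.001]).as_matrix();pg=np.array([.5152,.2220,.0979])
Rb=Ro.from_euler("z",1.2,degrees=True).as_matrix();pb=np.array([.5152,.2215,0])
pos=o["eef_pos"]+R@Rg.T@(pb-pg); RB=R@Rg.T@Rb
print("basket by kin",pos.round(4),"yaw",np.degrees(np.arctan2(RB[1,0],RB[0,0])).round(2),"z",RB[:,2].round(4))
h=pos[2]
for n in("top","side"):
    c=bot.camera(n);np.savez(f"pics/{n}{sys.argv[1]}.npz",**c);cv2.imwrite(f"pics/{n}{sys.argv[1]}.png",np.clip(c["img"]*1.5,0,255).astype(np.uint8))
    P=cloud(c);x,y,z=P[...,0],P[...,1],P[...,2]
    m=(abs(x-pos[0])<.075)&(abs(y-pos[1])<.085)&(z>h+.07)&(z<h+.093);q=P[m]
    if len(q)>10:
        r=cv2.minAreaRect(q[:,:2].astype(np.float32));print(n,len(q),np.round(r[0],4),np.round(r[1],4),r[2])
E
python3 held.py 1
```

```text
basket by kin [ 0.4946 -0.0966  0.1256] yaw -3.84 z [0.0071 0.0143 0.9999]
top 47 [ 0.4989 -0.0377] [0.0172 0.0996] 83.14652252197266
side 342 [ 0.4981 -0.0942] [0.1309 0.1024] 85.25554656982422
```

```bash
sleep 1; python3 - <<'E'
import cv2,numpy as np
a=cv2.imread("pics/top1.png")[150:300,180:380];b=cv2.imread("pics/side1.png")[120:270,200:400]
cv2.imwrite("pics/h1.png",np.hstack([cv2.resize(a,(400,300)),cv2.resize(b,(400,300))]))
E
```

```text
(no output)
```

View pics/h1.png

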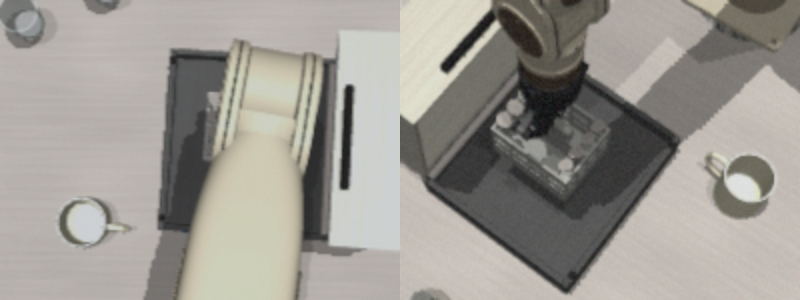

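```bash
cat > need.py <<'E'
import sys
from h import *
from workcell import bot
from scipy.spatial.transform import Rotation as Ro
o=bot.get_obs();R=Ro.from_quat(o["tool_rot"]).as_matrix()
Rg=Ro.from_quat([.700,.714,.001,.001]).as_matrix();pg=np.array([.5152,.2220,.0979])
Rb=Ro.from_euler("z",1.2,degrees=True).as_matrix();pb=np.array([.5152,.2215,0])
pos=o["eef_pos"]+R@Rg.T@(pb-pg); RB=R@Rg.T@Rb
yaw=np.degrees(np.arctan2(RB[1,0],RB[0,0]))
T=np.array([float(a) for a in sys.argv[1:4]])
print("t",o["clock"],"tcp",np.round(o["eef_pos"],4),"basket",pos.round(4),"yaw",yaw.round(2),"z",RB[:,2].round(4),"shift",(R.T@(T-pos)*1000).round(1),"turn",round(yaw+3.7,2),"F",np.round(o["ft_force"],1),"w",o["grip_width"])
E
python3 -m crank '[[[2,-6,12,0,255],[2,-5,12,0,255],[0,0,12,0,255],[0,0,12,0,255],[0,0,12,0,255],[0,0,0,0,255]]]'; python3 need.py .4835 -.0925 .055
```

```text
clock: 10.68
eef_pos: [0.4869, -0.0911, 0.1639]
tool_rot: [0.731, 0.683, -0.004, 0.007]
ft_force: [0.3, 0.0, -5.0]
grip_width: 0.013
t 10.675 tcp [ 0.4869 -0.0911  0.1639] basket [ 0.487  -0.0931  0.066 ] yaw -3.83 z [-0.0012  0.0158  0.9999] shift [ 0.6 -3.6 11. ] turn -0.13 F [ 0.3  0.  -5. ] w 0.012994480915944706
```

```bash
python3 -m crank '[[[0.5,-3.5,4,0,255],[0,0,3,0,255],[0,0,0,0,255]]]'; python3 need.py .4835 -.0925 .055; python3 held.py 2
python3 - <<'E'
import cv2,numpy as np
b=cv2.imread("pics/side2.png")[120:270,200:400]
cv2.imwrite("pics/h2.png",cv2.resize(b,(800,600),interpolation=cv2.INTER_CUBIC))
E
```

```text
clock: 11.05
eef_pos: [0.4839, -0.0906, 0.157]
tool_rot: [0.731, 0.683, -0.004, 0.008]
ft_force: [-0.2, -0.4, -4.7]
grip_width: 0.0126
t 11.05 tcp [ 0.4839 -0.0906  0.157 ] basket [ 0.4841 -0.0927  0.0591] yaw -3.83 z [-0.0026  0.0161  0.9999] shift [ 0.2 -0.7  4.1] turn -0.13 F [-0.2 -0.4 -4.7] w 0.012555406861953144
basket by kin [ 0.4841 -0.0927  0.0591] yaw -3.83 z [-0.0026  0.0161  0.9999]
top 42 [ 0.4892 -0.0322] [0.0153 0.0982] 81.15675354003906
side 293 [ 0.4868 -0.0904] [0.1303 0.101 ] 85.9459457397461
```

View pics/h2.png

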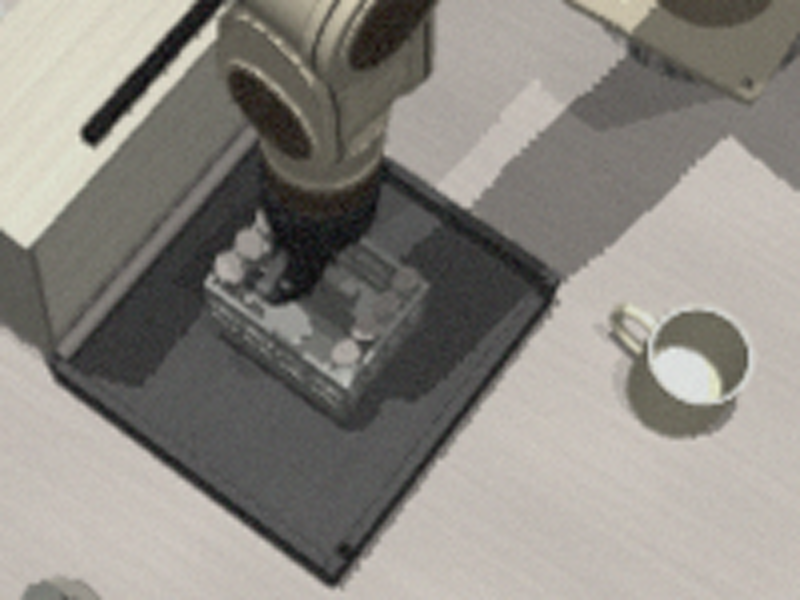

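```bash
python3 -m crank '[[[0,-1.5,3,0,255],[0,0,4,0,255],[0,0,4,0,255],[0,0,0,0,255]]]'; python3 need.py .4833 -.0925 .03
```

```text
clock: 11.65
eef_pos: [0.4828, -0.0907, 0.1457]
tool_rot: [0.731, 0.683, -0.003, 0.008]
ft_force: [-0.2, -0.7, -5.1]
grip_width: 0.0129
t 11.65 tcp [ 0.4828 -0.0907  0.1457] basket [ 0.4831 -0.0928  0.0479] yaw -3.83 z [-0.0036  0.0163  0.9999] shift [ 0.6  0.1 17.8] turn -0.13 F [-0.2 -0.7 -5.1] w 0.012868084066322076
```

```bash
python3 -m crank '[[[0.5,0,3,0,255],[0,0,3,0,255],[0,0,0,0,255]]]'; python3 need.py .4833 -.0925 .03;python3 -m crank '[[[0,0,3,0,255],[0,0,3,0,255],[0,0,0,0,255]]]'; python3 need.py .4833 -.0925 .03
```

```text
clock: 12.02
eef_pos: [0.4829, -0.0903, 0.1393]
tool_rot: [0.731, 0.683, -0.003, 0.008]
ft_force: [-0.3, -0.2, -4.2]
grip_width: 0.0127
t 12.025 tcp [ 0.4829 -0.0903  0.1393] basket [ 0.4832 -0.0924  0.0414] yaw -3.83 z [-0.0036  0.0162  0.9999] shift [ 0.1  0.  11.4] turn -0.13 F [-0.3 -0.2 -4.2] w 0.012710068986422816
clock: 12.4
eef_pos: [0.483, -0.0904, 0.1329]
tool_rot: [0.731, 0.683, -0.003, 0.008]
ft_force: [0.7, -0.2, -4.3]
grip_width: 0.0133
t 12.4 tcp [ 0.483  -0.0904  0.1329] basket [ 0.4834 -0.0925  0.035 ] yaw -3.83 z [-0.0038  0.0163  0.9999] shift [ 0.1 -0.1  5. ] turn -0.13 F [ 0.7 -0.2 -4.3] w 0.01327771298582535
```

```bash
python3 -m crank '[[[0,0,2.5,0,255],[0,0,1.5,0,255],[0,0,0,0,255]]]'; python3 need.py .4833 -.0925 .03;python3 -m crank '[[[0,0,1.5,0,255],[0,0,0.5,0,255],[0,0,0,0,255]]]'; python3 need.py .4833 -.0925 .03
```

```text
clock: 12.78
eef_pos: [0.4833, -0.0906, 0.129]
tool_rot: [0.731, 0.683, -0.003, 0.009]
ft_force: [0.3, 0.3, -3.8]
grip_width: 0.0133
t 12.775 tcp [ 0.4833 -0.0906  0.129 ] basket [ 0.4837 -0.0927  0.0311] yaw -3.83 z [-0.0043  0.0165  0.9999] shift [ 0.2 -0.4  1.1] turn -0.13 F [ 0.3  0.3 -3.8] w 0.0133008382290196
clock: 13.15
eef_pos: [0.4835, -0.0908, 0.1287]
tool_rot: [0.731, 0.683, -0.003, 0.009]
ft_force: [-1.1, 0.4, 0.4]
grip_width: 0.0125
t 13.15 tcp [ 0.4835 -0.0908  0.1287] basket [ 0.4841 -0.093   0.0308] yaw -3.83 z [-0.0059  0.0167  0.9998] shift [ 0.4 -0.8  0.8] turn -0.13 F [-1.1  0.4  0.4] w 0.012497619496440775
```

The force went from -4.5 to about 0 N at basket height 31 mm, so the basket is on the floor. I'll release it and lift.

```bash
python3 -m crank '[[[0,0,0,0,0],[0,0,0,0,0],[0,0,0,0,0],[0,0,0,0,0],[0,0,0,0,0],[0,0,-5,0,0],[0,0,-20,0,0],[0,0,-30,0,0],[0,0,-30,0,0],[0,0,-30,0,0],[0,0,0,0,0]]]'; python3 go.py .3 -.02 .38 -3.8
```

```text
clock: 14.52
eef_pos: [0.484, -0.089, 0.249]
tool_rot: [0.731, 0.683, -0.001, 0.011]
ft_force: [0.4, 0.4, -0.4]
grip_width: 0.0851
t 14.525 pos [ 0.484 -0.089  0.249] toolY deg -3.9 tilt [ 0.0136 -0.0182 -0.9997] shift mm [  54.  -186.3 -134.7] turn -0.1 w 0.08506299609528913 F [ 0.4  0.4 -0.4] q [-0.17  0.2   0.    1.35 -0.02  1.47]
```

```bash
python3 -m crank '[[[35,-20,-25,0,0],[35,-40,-25,0,0],[35,-40,-25,0,0],[35,-40,-25,0,0],[0,0,0,0,0]]]'; python3 held.py 3; python3 wr.py w3; python3 go.py .3 -.02 .38 -3.8
python3 - <<'E'
from h import *
for n in("top3","side3","w3"):
    c=load(n);P=cloud(c);x,y,z=P[...,0],P[...,1],P[...,2]
    reg=(abs(x-.484)<.08)&(abs(y+.0925)<.09)&(c["depth"]>0)
    for lo,hi in((.1,.123),(.13,.154),(.15,.162)):
        q=P[reg&(z>lo)&(z<hi)]
        if len(q)>9:
            r=cv2.minAreaRect(q[:,:2].astype(np.float32));print(n,lo,len(q),np.round(r[0],4),np.round(r[1],4),round(r[2],1),"zmed",np.median(q[:,2]).round(4))
a=cv2.imread("pics/top3.png")[150:300,180:380];b=cv2.imread("pics/side3.png")[120:270,200:400]
cv2.imwrite("pics/h3.png",np.hstack([cv2.resize(a,(400,300)),cv2.resize(b,(400,300))]))
E
```

```text
clock: 15.15
eef_pos: [0.3481, 0.0658, 0.3427]
tool_rot: [0.731, 0.682, -0.003, 0.008]
ft_force: [0.3, -0.4, -0.8]
grip_width: 0.0854
basket by kin [0.3484 0.0637 0.2448] yaw -3.95 z [-0.0041  0.0162  0.9999]
t 15.3 pos [0.3495 0.0638 0.3404] toolY deg -4.28 tilt [ 0.0029 -0.018  -0.9998] shift mm [-88.  -42.9 -38.2] turn -0.48 w 0.08580139096976819 F [0.2 0.  0.5] q [ 0.2  -0.07 -0.06  1.58 -0.02  1.84]
top3 0.1 208 [ 0.4841 -0.0936] [0.1303 0.1001] 86.2 zmed 0.113
top3 0.13 300 [ 0.4853 -0.0924] [0.1232 0.0907] 85.9 zmed 0.1401
top3 0.15 99 [ 0.4807 -0.076 ] [0.0289 0.1024] 12.7 zmed 0.1552
side3 0.1 362 [ 0.4855 -0.0918] [0.1306 0.1022] 86.0 zmed 0.1119
side3 0.13 362 [ 0.4865 -0.091 ] [0.1236 0.0891] 85.8 zmed 0.141
side3 0.15 111 [ 0.494 -0.074] [0.101  0.0321] 67.3 zmed 0.1551
w3 0.1 2221 [ 0.4833 -0.0919] [0.1312 0.1007] 86.3 zmed 0.1122
w3 0.13 1098 [ 0.4842 -0.0902] [0.1246 0.0893] 86.2 zmed 0.1413
w3 0.15 169 [ 0.4843 -0.0656] [0.0184 0.0136] 87.8 zmed 0.1551
```

View pics/h3.png

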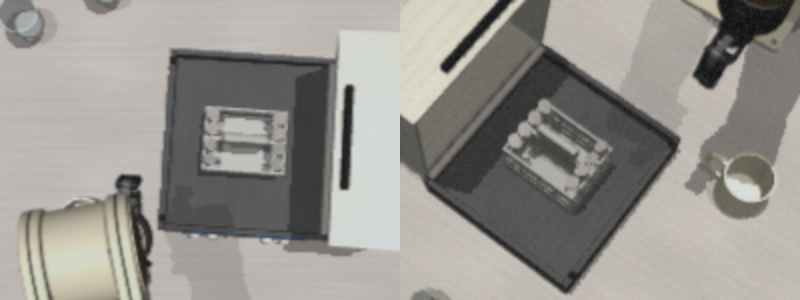

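The basket rim is at z 0.112 and the grip at 0.155, where 0.114 and 0.156 are expected when seated. The centre is within about 1 mm of the seat, so it is seated. Next I'll measure the hood.

```bash
python3 - <<'E'
from h import *
a=np.radians(-3.75); ey=np.array([-np.sin(a),np.cos(a)]); ex=np.array([np.cos(a),np.sin(a)])
seat=np.array([.4835,-.0925]); hin=seat-.14*ey; print("hinge",hin)
for n in("top3","side3"):
    c=load(n);P=cloud(c);d=P[...,:2]-hin; u=d@ex; w=d@ey; z=P[...,2]-.06
    m=(abs(u)<.14)&(w<.08)&(w>-.2)&(z>.2)&(c["depth"]>0)
    q=np.stack([w[m],z[m]],-1)
    # free wall fit excluding strip
    for _ in range(6):
        k=np.polyfit(q[:,0],q[:,1],1); r=q[:,1]-np.polyval(k,q[:,0]); q=q[abs(r)<max(.004,1.5*r.std())]
    th=np.pi/2+np.arctan(k[0])
    print(n,m.sum(),len(q),"slope",k,"theta",th,"w range",q[:,0].min(),q[:,0].max(), "dist",k[1]*np.cos(np.arctan(k[0])),"u",u[m].min(),u[m].max())
    for t in(th,):
        e=[.26*np.cos(t)-.115*np.sin(t),.26*np.sin(t)+.115*np.cos(t)]; print("edge w,z",e,"world",hin+e[0]*ey,e[1]+.06)
E
```

```text
hinge [ 0.47434356 -0.23220025]
top3 4496 3943 slope [-0.12906574  0.26157681] theta 1.4424401641528601 w range -0.08232907467464647 0.030364657932947726 dist 0.25942498483169374 u -0.13992192164055148 0.13997098478059639
edge w,z [np.float64(-0.0807729294594881), np.float64(0.2725816095530521)] world [ 0.46906076 -0.31280024] 0.3325816095530521
side3 4557 4158 slope [-0.1282412   0.26208063] theta 1.443251275905873 w range -0.08161545363090941 0.03235684751411108 dist 0.25995179025477455 u -0.13996683827026224 0.13999242291925684
edge w,z [np.float64(-0.08099399701206311), np.float64(0.2725160040218004)] world [ 0.4690463  -0.31302083] 0.33251600402180037
```

```bash
python3 - <<'E'
from h import *
for n in("top1","side1"):
    c=load(n);P=cloud(c); a=-.19
    d=np.array([np.cos(a),np.sin(a)]); r=P[...,:2]@d; l=P[...,:2]@np.array([-d[1],d[0]]); z=P[...,2]
    m=(abs(l)<.08)&(z>.2)&(c["depth"]>0)&(r>-.1)&(r<.65)
    for k in np.arange(-.1,.65,.05):
        s=m&(r>=k)&(r<k+.05)
        if s.sum(): print(n,round(k,2),s.sum(),"z",z[s].min().round(3),np.median(z[s]).round(3),z[s].max().round(3),"l",l[s].min().round(3),l[s].max().round(3))
E
```

```text
top1 0.0 7 z 0.216 0.271 0.275 l 0.062 0.068
top1 0.05 39 z 0.239 0.271 0.422 l 0.06 0.079
top1 0.1 1298 z 0.398 0.766 0.774 l -0.063 0.08
top1 0.15 2985 z 0.607 0.749 0.766 l -0.062 0.08
top1 0.2 2139 z 0.677 0.736 0.746 l -0.054 0.057
top1 0.25 2005 z 0.66 0.724 0.733 l -0.054 0.057
top1 0.3 1845 z 0.669 0.712 0.722 l -0.052 0.056
top1 0.35 1600 z 0.673 0.7 0.711 l -0.048 0.054
top1 0.4 1324 z 0.204 0.686 0.697 l -0.042 0.056
top1 0.45 1365 z 0.204 0.676 0.683 l -0.042 0.064
top1 0.5 1138 z 0.202 0.667 0.678 l -0.042 0.069
side1 -0.1 11 z 0.304 0.306 0.309 l -0.023 0.007
side1 -0.05 377 z 0.284 0.308 0.314 l -0.079 0.031
side1 0.0 801 z 0.201 0.306 0.313 l -0.08 0.066
side1 0.05 1068 z 0.2 0.258 0.394 l -0.079 0.08
side1 0.1 211 z 0.384 0.506 0.601 l 0.07 0.08
side1 0.15 68 z 0.59 0.618 0.641 l 0.072 0.08
side1 0.2 22 z 0.667 0.675 0.683 l 0.056 0.059
side1 0.25 281 z 0.657 0.684 0.713 l 0.051 0.059
side1 0.3 1047 z 0.641 0.707 0.718 l -0.006 0.058
side1 0.35 2017 z 0.632 0.7 0.711 l -0.043 0.055
side1 0.4 1990 z 0.209 0.686 0.7 l -0.039 0.056
side1 0.45 2487 z 0.2 0.671 0.685 l -0.039 0.065
side1 0.5 4868 z 0.2 0.606 0.679 l -0.064 0.071
side1 0.55 370 z 0.201 0.322 0.646 l -0.059 0.064
```

```bash
sleep 1; python3 -c "
import cv2;b=cv2.imread('pics/side1.png')[0:270,180:480];cv2.imwrite('pics/a1.png',cv2.resize(b,(660,594)))"
```

```text
(no output)
```

View pics/a1.png

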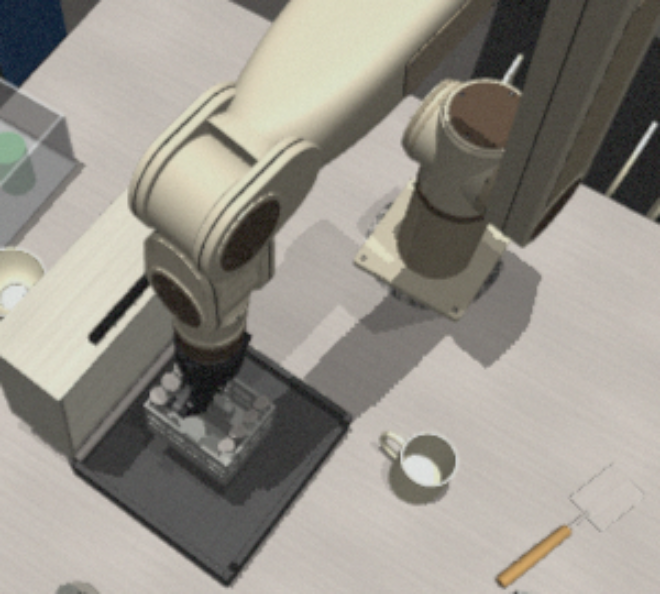

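```bash
python3 -m crank '[[[0,0,-25,0,255],[0,5,-22,0,255],[-15,5,0,0,255],[-30,3,0,0,255],[-35,3,0,0,255],[-35,3,0,0,255],[-35,3,0,0,255],[0,0,0,0,255]]]'; python3 go.py .385 -.37 .38 -3.75
```

```text
clock: 16.3
eef_pos: [0.363, -0.1001, 0.3795]
tool_rot: [0.739, 0.674, -0.014, 0.0]
ft_force: [0.0, -0.3, -0.7]
grip_width: 0.0002
t 16.3 pos [ 0.363  -0.1001  0.3795] toolY deg -5.32 tilt [-0.0201 -0.0195 -0.9996] shift mm [-266.7   47.     4.4] turn -1.57 w 0.00017941437205867724 F [ 0.  -0.3 -0.7] q [-0.25 -0.01  0.1   1.69 -0.02  1.41]
```

```bash
python3 -m crank '[[[-20,5,0,-0.5,255],[-30,6,0,-0.5,255],[-35,6,0,-0.5,255],[-35,6,0,0,255],[-35,6,0,0,255],[0,0,0,0,255]]]'; python3 go.py .385 -.37 .38 -3.75
```

```text
clock: 17.05
eef_pos: [0.3808, -0.2636, 0.3739]
tool_rot: [0.732, 0.681, -0.015, -0.007]
ft_force: [0.2, 1.2, -0.5]
grip_width: -0.0
t 17.05 pos [ 0.3808 -0.2636  0.3739] toolY deg -4.14 tilt [-0.0316 -0.011  -0.9994] shift mm [-105.9   11.7   -5.1] turn -0.39 w -1.4369725559330604e-05 F [ 0.2  1.2 -0.5] q [-0.59  0.17  0.28  1.7  -0.03  1.06]
```

```bash
python3 -m crank '[[[-25,3,-3,0,255],[-30,3,-3,0,255],[-30,3,-2,0,255],[-25,3,0,0,255],[0,0,0,0,255]]]'; python3 go.py .385 -.37 .305 -3.75; python3 wr.py w4
```

```text
clock: 17.68
eef_pos: [0.3859, -0.3739, 0.3784]
tool_rot: [0.732, 0.681, -0.014, -0.012]
ft_force: [0.8, 0.1, -0.3]
grip_width: -0.0001
t 17.675 pos [ 0.3859 -0.3739  0.3784] toolY deg -4.08 tilt [-0.0371 -0.0023 -0.9993] shift mm [ 4.2  1.5 73.3] turn -0.33 w -0.00012086884600370932 F [ 0.8  0.1 -0.3] q [-0.75  0.34  0.52  1.77 -0.03  0.89]
```

View pics/w4.png

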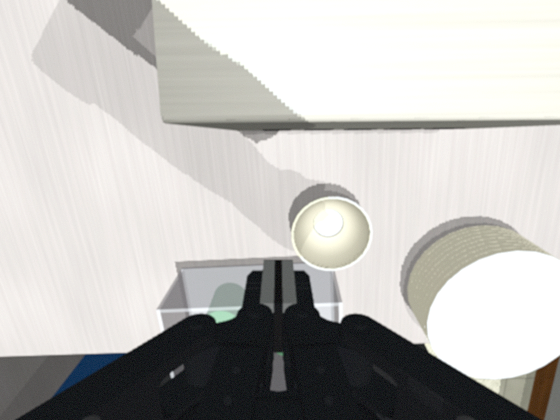

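```bash
python3 -m crank '[[[0,0,20,0,255],[0,0,35,0,255],[0,0,15,0,255],[0,0,0,0,255]]]'; cat > hd.py <<'E'
from h import *
from workcell import bot
from scipy.spatial.transform import Rotation as Ro
o=bot.get_obs();R=Ro.from_quat(o["tool_rot"]).as_matrix();p=o["eef_pos"]
a=np.radians(-3.75); ey=np.array([-np.sin(a),np.cos(a)]); ex=np.array([np.cos(a),np.sin(a)])
d=p[:2]-np.array([.4743,-.2322]); w,z=d@ey,p[2]-.06
wc=w+.011; r=np.hypot(wc,z); th=np.arctan2(z,wc)-np.arcsin(min(1,.115/r))
print("t",o["clock"],"u",round(d@ex,4),"w",round(w,4),"z",round(p[2],4),"theta if touching",round(th,3),"local y",round(np.sqrt(max(0,r*r-.115**2)),4),"F",np.round(o["ft_force"],1),"tilt",R[:,2].round(3))
b=.011;Y=.23
for t in np.arange(1.5,-.01,-.1):
    if t<th+.05 and t>th-.55:
        W=Y*np.cos(t)-.115*np.sin(t)-b;Z=Y*np.sin(t)+.115*np.cos(t)+.06
        g=np.array([*(ey*(W-w)),Z-p[2]]); print("  th",round(t,2),"shift",(R.T@g*1000).round(1))
E
python3 hd.py
```

```text
clock: 18.23
eef_pos: [0.384, -0.3674, 0.3072]
tool_rot: [0.73, 0.683, -0.013, -0.013]
ft_force: [-0.4, 0.5, -0.1]
grip_width: 0.0003
t 18.225 u -0.0813 w -0.1408 z 0.3072 theta if touching 1.63 local y 0.2545 F [-0.4  0.5 -0.1] tilt [-0.036  0.    -0.999]
  th 1.5 shift [31.4  0.3  9.6]
  th 1.4 shift [55.6  0.   0.9]
  th 1.3 shift [80.5 -0.2 -5.3]
  th 1.2 shift [105.9  -0.4  -9. ]
  th 1.1 shift [131.6  -0.4 -10.2]
```

```bash
python3 -m crank '[[[15,0,1,0,255],[15,0,1,0,255],[8,0,0,0,255],[8,0,0,0,255],[8,0,-1,0,255],[0,0,0,0,255]]]'; python3 hd.py
```

```text
clock: 18.98
eef_pos: [0.3887, -0.3115, 0.3112]
tool_rot: [0.73, 0.684, -0.015, -0.007]
ft_force: [0.3, 0.7, 0.2]
grip_width: -0.0002
t 18.975 u -0.0802 w -0.0848 z 0.3112 theta if touching 1.402 local y 0.2352 F [0.3 0.7 0.2] tilt [-0.031 -0.011 -0.999]
  th 1.4 shift [-0.4  0.2  5. ]
  th 1.3 shift [24.5 -0.  -1.5]
  th 1.2 shift [49.8 -0.1 -5.5]
  th 1.1 shift [75.5 -0.2 -7. ]
  th 1.0 shift [ 1.012e+02 -1.000e-01 -5.900e+00]
  th 0.9 shift [126.6   0.   -2.2]
```

```bash
python3 -m crank '[[[10,0,0,0,255],[10,0,-1,0,255],[12,0,-1,0,255],[12,0,-1,0,255]]]'; python3 hd.py
```

```text
clock: 19.48
eef_pos: [0.3913, -0.2743, 0.3184]
tool_rot: [0.732, 0.681, -0.021, 0.002]
ft_force: [-3.2, -4.3, 3.4]
grip_width: 0.0002
t 19.475 u -0.0801 w -0.0474 z 0.3184 theta if touching 1.255 local y 0.2343 F [-3.2 -4.3  3.4] tilt [-0.028 -0.032 -0.999]
  th 1.3 shift [-12.6   0.2   6.5]
  th 1.2 shift [12.7 -0.   2. ]
  th 1.1 shift [38.3 -0.2  0. ]
  th 1.0 shift [64.  -0.3  0.6]
  th 0.9 shift [89.5 -0.4  3.8]
  th 0.8 shift [114.6  -0.4   9.5]
```

```bash
python3 -m crank '[[[14,0,0,0,255],[16,0,0,0,255],[16,0,1,0,255],[16,0,1,0,255]]]'; python3 hd.py
```

```text
clock: 19.98
eef_pos: [0.3952, -0.2164, 0.3198]
tool_rot: [0.734, 0.679, -0.025, 0.01]
ft_force: [-2.2, -3.3, 3.2]
grip_width: -0.0001
t 19.975 u -0.08 w 0.0106 z 0.3198 theta if touching 1.031 local y 0.2339 F [-2.2 -3.3  3.2] tilt [-0.023 -0.047 -0.999]
  th 1.0 shift [6.1 0.  3.8]
  th 0.9 shift [31.6 -0.2  6.6]
  th 0.8 shift [56.8 -0.4 11.9]
  th 0.7 shift [81.3 -0.5 19.7]
  th 0.6 shift [104.9  -0.6  29.9]
  th 0.5 shift [127.3  -0.6  42.4]
```

```bash
python3 -m crank '[[[16,0,2.5,0,255],[16,0,2.5,0,255],[16,0,4,0,255],[16,0,4,0,255]]]'; python3 hd.py
```

```text
clock: 20.48
eef_pos: [0.3994, -0.1515, 0.3057]
tool_rot: [0.734, 0.678, -0.025, 0.012]
ft_force: [-1.0, -2.7, 0.6]
grip_width: -0.0001
t 20.475 u -0.08 w 0.0757 z 0.3057 theta if touching 0.774 local y 0.2337 F [-1.  -2.7  0.6] tilt [-0.02  -0.051 -0.998]
  th 0.8 shift [-8.9  0.1  1. ]
  th 0.7 shift [15.7 -0.1  8.7]
  th 0.6 shift [39.3 -0.2 18.9]
  th 0.5 shift [61.8 -0.3 31.3]
  th 0.4 shift [82.9 -0.4 45.9]
  th 0.3 shift [102.5  -0.4  62.6]
```

```bash
cat > th.py <<'E'
from h import *
from workcell import bot
import sys
c=bot.camera("side");cv2.imwrite(f"pics/{sys.argv[1]}.png",cv2.resize(np.clip(c["img"][60:320,140:460]*1.5,0,255).astype(np.uint8),(740,600)))
np.savez(f"pics/{sys.argv[1]}.npz",**c)
E
python3 th.py s5
```

```text
(no output)
```

View pics/s5.png

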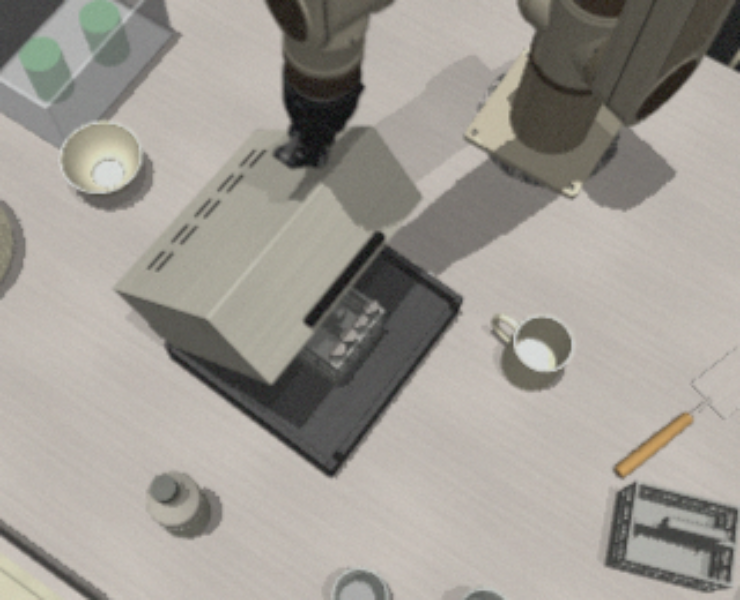

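The hood is about half closed, with the fingertip on its top face near pixel (300,155) and the basket still standing. I'll continue.

```bash
python3 -m crank '[[[12,0,5,0,255],[12,0,5,0,255],[12,0,6,0,255],[12,0,6,0,255],[11,0,6.5,0,255],[11,0,6.5,0,255]]]'; python3 hd.py
```

```text
clock: 21.28
eef_pos: [0.4044, -0.0767, 0.2646]
tool_rot: [0.734, 0.679, -0.023, 0.01]
ft_force: [-0.2, -1.6, 1.0]
grip_width: 0.0003
t 21.275 u -0.0799 w 0.1506 z 0.2646 theta if touching 0.445 local y 0.2339 F [-0.2 -1.6  1. ] tilt [-0.02  -0.046 -0.999]
  th 0.4 shift [5.9 0.1 8.8]
  th 0.3 shift [25.4  0.1 25.6]
  th 0.2 shift [43.1  0.2 44.2]
  th 0.1 shift [58.9  0.4 64.5]
  th -0.0 shift [72.6  0.6 86.3]
```

```bash
python3 -m crank '[[[6,0,5,0,255],[6,0,5,0,255],[6,0,5,0,255],[5.5,0,5.5,0,255],[5.5,0,5.5,0,255],[5,0,6,0,255]]]'; python3 hd.py
```

```text
clock: 22.02
eef_pos: [0.407, -0.0403, 0.2288]
tool_rot: [0.734, 0.679, -0.021, 0.009]
ft_force: [-0.6, 0.9, 3.7]
grip_width: 0.0001
t 22.025 u -0.0798 w 0.1871 z 0.2288 theta if touching 0.248 local y 0.2335 F [-0.6  0.9  3.7] tilt [-0.02  -0.042 -0.999]
  th 0.2 shift [ 5.   0.1 10.2]
  th 0.1 shift [20.7  0.3 30.6]
  th -0.0 shift [34.2  0.5 52.4]
```

```bash
python3 -m crank '[[[4,0,5,0,255],[4,0,5,0,255],[4,0,5,0,255],[4,0,5,0,255],[3.5,0,5,0,255],[3.5,0,5,0,255]]]'; python3 hd.py
```

```text
clock: 22.78
eef_pos: [0.4086, -0.0168, 0.1955]
tool_rot: [0.734, 0.679, -0.021, 0.009]
ft_force: [-0.4, 1.5, 2.5]
grip_width: -0.0002
t 22.775 u -0.0797 w 0.2107 z 0.1955 theta if touching 0.09 local y 0.233 F [-0.4  1.5  2.5] tilt [-0.019 -0.041 -0.999]
  th 0.1 shift [-4.4  0.  -1.7]
  th -0.0 shift [ 9.2  0.2 20.1]
```

```bash
python3 -m crank '[[[2,0,4,0,255],[2,0,4,0,255],[2,0,4,0,255],[1,0,4,0,255]]]'; python3 hd.py;  python3 -m crank '[[[0,0,3,0,255],[0,0,3,0,255]]]'; python3 hd.py
```

```text
clock: 23.28
eef_pos: [0.4091, -0.01, 0.178]
tool_rot: [0.734, 0.679, -0.021, 0.009]
ft_force: [-0.2, 1.7, 1.3]
grip_width: 0.0002
t 23.275 u -0.0796 w 0.2175 z 0.178 theta if touching 0.013 local y 0.23 F [-0.2  1.7  1.3] tilt [-0.018 -0.041 -0.999]
  th -0.0 shift [1.6 0.  3. ]
clock: 23.52
eef_pos: [0.4094, -0.01, 0.1748]
tool_rot: [0.734, 0.679, -0.02, 0.009]
ft_force: [-12.4, 2.4, 39.0]
grip_width: 0.0002
t 23.525 u -0.0793 w 0.2175 z 0.1748 theta if touching -0.001 local y 0.2284 F [-12.4   2.4  39. ] tilt [-0.016 -0.041 -0.999]
  th -0.0 shift [ 1.5 -0.  -0.3]
```

The hood is on its stop: 39 N at z 0.1748, where 0.175 is expected when closed. I'll lift off and check.

```bash
python3 -m crank '[[[0,0,-3,0,255],[0,0,-15,0,255],[0,0,-30,0,255],[0,0,-35,0,255],[10,-30,-20,0,255],[30,-35,0,0,255],[45,-30,0,0,255],[45,-10,0,0,255],[45,0,0,0,255],[30,0,0,0,255],[0,0,0,0,255],[0,0,0,0,255]]]'; python3 th.py s6; python3 - <<'E'
from h import *
from workcell import bot
ct=bot.camera("top");np.savez("pics/top6.npz",**ct)
a=np.radians(-3.75); ey=np.array([-np.sin(a),np.cos(a)]); ex=np.array([np.cos(a),np.sin(a)])
for n in("top6","s6"):
    c=load(n);P=cloud(c);d=P[...,:2]-np.array([.4743,-.2322]);u=d@ex;w=d@ey;z=P[...,2]
    m=(abs(u)<.12)&(w>.02)&(w<.24)&(z>.15)&(z<.21)&(c["depth"]>0)
    k=np.polyfit(w[m],z[m],1);print(n,m.sum(),"slope",k,"z at w=.26",np.polyval(k,.26))
o=bot.get_obs();print(o["clock"],np.round(o["ft_force"],1),o["eef_pos"],np.round(o["joint_vel"],3))
for (u0,v0,nm) in((206,212,"-"),):pass
t0=load("top0")["img"].astype(int);d=np.abs(t0-ct["img"].astype(int)).max(2)
cv2.imwrite("pics/top6.png",np.hstack([cv2.resize(np.clip(ct["img"]*1.5,0,255).astype(np.uint8),(400,300)),cv2.cvtColor(cv2.resize(np.clip(d*3,0,255).astype(np.uint8),(400,300)),cv2.COLOR_GRAY2BGR)]))
E
```

```text
clock: 25.02
eef_pos: [0.3194, 0.2057, 0.268]
tool_rot: [0.736, 0.676, -0.026, 0.014]
ft_force: [-0.6, -0.6, 0.1]
grip_width: -0.0002
top6 5789 slope [-0.00157672  0.17464274] z at w=.26 0.17423278895440317
s6 6092 slope [-0.00025448  0.17492472] z at w=.26 0.17485855707821274
25.125 [ 0.6 -0.4  0. ] [0.31953384 0.205499   0.2682856 ] [-0.007 -0.007  0.002 -0.     0.003  0.002]
```

View pics/s6.png

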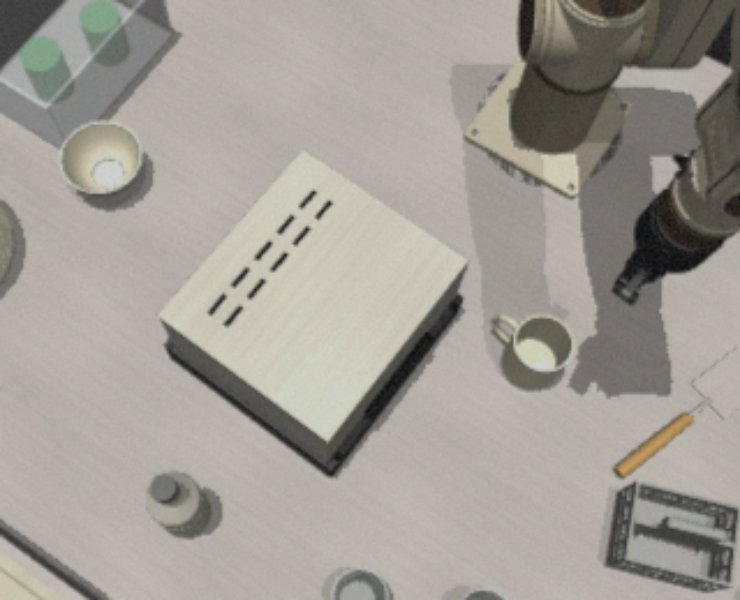

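View pics/top6.png

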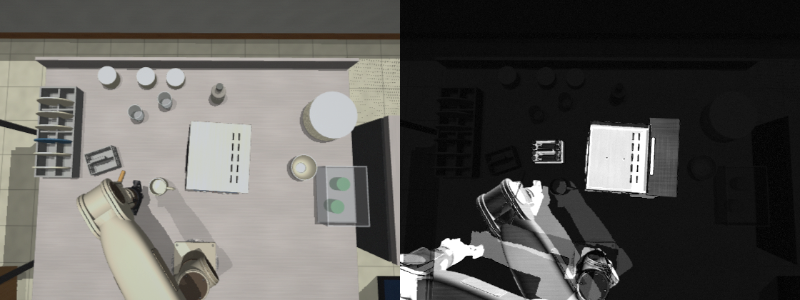

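The top face is flat, with a slope of no more than 0.0016 and z about 0.1745. The difference image shows that only the loaded basket, the hood, and the arm with its shadow changed. The arm is clear of everything, so I'm handing in the job.

```bash
python3 -c "
from workcell import bot
bot.job_done(); print(bot.get_obs()['clock'])"
```

```text
the job is handed in; nothing more can be done
the job is handed in; nothing more can be done
```

The spoon basket is on the dryer's two pegs, the hood is closed on its stop, and I handed the job in at about 25 s of the 64 s allowed. The hand-in gave no verdict.

**Basket:** I gripped it by its middle grip and lowered it onto the pegs. The wrist force fell from about -4.5 N to about 0 N as it reached the floor. After release the rim was at z ≈ 0.112 m and the grip at 0.155 m, against 0.114 and 0.156 expected. The centre was within about 1–2 mm of the seat in all three views; the side view read about 1.5 mm higher in x than the others throughout.

**Hood:** I pushed it down with the closed fingertips, slowing to about 0.2 rad/s over the last part. It met its stop at about 39 N, just after contact. After I lifted off, the top face measured level (slope up to 0.0016) at z ≈ 0.1745 m, against 0.175 expected when closed.

**Surroundings:** The last top picture, compared with the first, shows no change apart from the loaded basket, the hood, and the arm and its shadow. The arm covers part of the spatula there, so I could not fully compare the spatula in that view; its visible part matches the first picture in the side view. The arm was clear of everything.

**Tilt drift:** The tool's tilt drifted up to 0.05 rad during the run. I corrected it before placing the basket; later, while pushing the hood, it did not matter. I could not view the basket again once the hood was closed.

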